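# Weigh the tin with only its inner lid on

### The job

At this packing bench, swap the two tins: the closed one goes from the scale to the middle of the cork mat, and the open one from the mat to the middle of the scale, both upright and let go. Then pick up the nested double lid by the inner lid's wooden knob, so that both lids come together, lower it onto the open tin and let go only when it is fully seated; next take the outer lid alone by its collar and lift it off, leaving the inner lid seated and undisturbed. Finish still holding the outer lid level in the gripper, well clear above the knob, so that the scale can be read; drop nothing, tip no tin, and leave everything else on the bench where it is.

Things in the scene. Friction and masses are not known exactly. Their poses are not given: they have to be found in the camera images.
- open_tin: open steel tin, round, 60 mm outside diameter, 80 mm high, wall 2.5 mm (mouth 55 mm), a paper-wrapped pack inside whose top is 32 mm below the rim; 0.18 to 0.33 kg. Starts upright in about the middle of the cork mat. Origin: centre of its underside, z up
- closed_tin: closed steel tin with a paper label and a flat lid, 60 mm diameter, 105 mm high, 0.25 to 0.46 kg. Starts upright in about the middle of the scale. Origin: centre of its underside, z up
- inner_lid: aluminium inner lid, nested under the outer lid, standing on the table. Own z in mm: round plug 0-12 (49 across, foot 45), flange 12-16 (58 across), upright wooden knob, a plain 16 mm round stem, 16-69; nested, its top 26 mm stands out of the collar. Seated on the tin (plug in the mouth, 3 mm play; flange on the rim) its origin is 68 mm above the tin's. 70 g. Origin: centre of the plug's foot
- outer_lid: steel outer lid lying loose on the inner flange: lifting the knob carries both lids, lifting the collar only this one. Own z in mm: skirt 0-17 (74 across, 70 inside), flat top at 17, central upright tube (the collar, 34 outside, 21 bore) 17-41. Nested, its origin is 2 mm above the inner lid's, with 2.5 mm sideways play. 90 g. Origin: centre of the skirt's lower edge
- scale: compact parcel scale, fixed: grey body 124 x 124 mm, flat steel platform, top at 30 mm; it does not give under load. It and the mat stand one on the left, one on the right, either way round. Origin: under its centre, at table height
- mat: round cork mat, fixed, 110 mm diameter, 6 mm thick. Origin: centre of its underside, at table height
- spare_spot (a point): point on the bare table top, midway between left and right and near the robot, where there is free room to set one tin down for a while
- cutter: leave alone: grey plastic box cutter lying flat along y, 18 x 145 x 12 mm, in mid-table between the spare spot and the lids; origin under its centre
- tape_roll: leave alone: roll of brown tape lying flat, 96 mm across, 48 mm high, left of the lids; origin under its centre
- twine_spool: leave alone: upright spool of twine, 52 mm across, 58 mm high, right of the lids; origin under its centre
- notebooks: leave alone: two notebooks stacked flat, 150 x 210 x 26 mm, on the right; origin under the centre
- scissors: leave alone: black-handled scissors lying on the notebooks, 150 mm long, 8 mm high; origin at the pivot, underside
- marker: leave alone: black marker pen lying along x, 130 x 14 x 13 mm, on the left; origin under its centre
- stapler: leave alone: black stapler on the left, 140 x 34 x 45 mm; origin under its centre
- small_carton: leave alone: small brown carton, 100 x 140 x 55 mm, on the right; origin under its centre
Mind the look-alikes: they are no part of the job. Leave any blue or turquoise look-alike of the outer_lid alone. Leave any pink look-alike of the closed_tin alone.

How it is judged:
By the outcome, as a careful person would: the job done as asked, in the order asked, and still so for the second after the job is handed in, while the arm keeps its last pose, push and grip.
It also fails if it takes over 72 s, if anything falls off the work surface, if the arm or the gripper's body presses on something with over 40 N, if the wrist force passes 120 N, or if a joint passes its speed limit or range.

### The arm

A 6-joint arm with a two-finger parallel gripper is mounted at the origin on the work surface. World frame = base frame: x ahead of the robot, y to its left, z up, the work surface at z = 0. Lengths are in m, angles in degrees, forces in N, time in s.
With the tool pointing down it reaches from about 0.25 to 0.725 m from the base axis. Payload 9.7 kg.
Tool frame: the origin (TCP) lies at the very end of the fingers, on their centre line; the grasp point (between the pads) lies 19 mm behind it; z points along the fingers, y is the direction in which the jaws open and shut (so a half turn about z gives the same grasp; the last joint's range is limited). The gripper opens to 85 mm and grips with 20 to 120 N. Pads are 22 mm wide; open, the fingers measure 114 mm over their backs; the gripper's body (76 mm by 85 mm) begins 54 mm behind the grasp point. The pads swing forward as they close: fully open they stand 13 mm farther back than shut.
Start: joints at [0, 4.979, 10.078, 95.1, 0, 90], TCP at [0.55, -0, 0.231] pointing down, gripper open.
Joint ranges: [-179.16, 179.16], [-48.56, 103.87], [-65.8, 70.77], [-126.05, 130.52], [-82.76, 87.17], [-180, 180]. Speed limits (degrees/s): [127.2, 127.2, 147.25, 180, 180, 180].

### API

Orientations are given as [roll, pitch, yaw] about the fixed x, y, z axes, in that order (R = Rz(yaw) Ry(pitch) Rx(roll)).
In Python, from workcell import bot gives the robot as it stands. The module is installed in compiled form; this text tells all that it offers.
- The arm moves only by the tool arm_command, never from a script. Its argument "increments" is a list of rows, each a list of 7 numbers: the gripper command: -1 is fully open, 1 is shut, values between are in proportion, then the shift along the tool's x, y, z in cm, then the turn, a rotation vector about the tool's x, y, z in degrees. In form: [[gripper, x, y, z, rx, ry, rz], ...]. A call has 1 to 10 rows; each row shifts and turns the commanded pose from where the row before left it, along the tool's axes as they then stand; what a row does not reach is not made up. A row lasts 1/8 s, in which the tool goes at most 62.5 mm and 10.7 degrees, less where a joint would pass 70% of its speed; a pose out of reach is approached as far as the arm can. A call is refused whole if a number of a shift passes 6.25 or a number of a turn 10.7, either way. A call with a gripper value outside its range is refused whole. The fingers move at their own pace and stop on an object; "grip_force" is the grip in N (left out, the last holds). Time passes only in rows, so rows that do not move let the fingers close. It gives the time, the measured TCP pose, the force and the opening at its end, in the units of the state.
- bot.get_obs(): the state, without advancing time (a new reading comes with each control period).
- bot.camera(name): name is "scene" or "side" or "wrist"; returns a dict with "color" (420x560x3 uint8, red, green, blue), "fx", "fy", "cx", "cy" (pixels), "origin" and "attitude" of the camera in the world. Camera axes: x right, y up, looking along -z (the intrinsics and any distortion apply to the point x, -y, -z); pixel columns grow to the right and rows downward; lengths in m; the calibration is good to about 2 mm. A picture is of the moment at which its call begins. There is no depth.
- bot.job_done(): hands the job in, once; it reports no verdict.
The state is a dict: "time": time; "q": joint angles; "qd": joint speeds; "joint_efforts": joint torques, N m; "ee_pos": TCP position; "tcp_rot": TCP orientation; "wrist_force": force on the tool from outside, world axes, zero at the start; "torque": the same for the moment, N m; "opening": finger opening in m.
Only numpy, scipy, OpenCV 4.12 (cv2) and the standard library are available. Lean on these libraries where they do the work, as an engineer would, in place of code of your own. Each camera call takes 0.05 s, during which the arm holds its last target. There are 200 camera calls.

## Working session

There is one attempt and no reset: what is moved stays moved. The work goes in short steps, Python scripts to look and compute and a tool call to move; the robot and the scene stay as the last step left them, time stands still between calls to the robot, and variables do not carry over. Pictures are saved under pics/ and viewed, about 8 in all and at most 12, crops included, and the job is handed in when it is done.

Besides the shell and the picture viewer there is one more tool, called by a JSON object that holds its "op" and its "data", one argument or row to a line. arm_command: Moves the arm, as the interface text tells. Its arguments: {"type":"object","properties":{"increments":{"type":"array"},"grip_force":{"type":"number"}},"required":["increments"]}

```bash
mkdir -p pics; cat > h.py <<'E'
import numpy as np,cv2
from workcell import bot
def snap(n,f):
    c=bot.camera(n); cv2.imwrite(f'pics/{f}.png',c['color'][:,:,::-1]); 
    import pickle; pickle.dump(c,open(f'pics/{f}.pkl','wb')); return c
def load(f):
    import pickle; return pickle.load(open(f'pics/{f}.pkl','rb'))
E
python3 - <<'E'
from h import *
for n in ['scene','side','wrist']:
    c=snap(n,n+'0'); print(n,{k:v for k,v in c.items() if k!='color'})
a=[cv2.imread(f'pics/{n}0.png') for n in ['scene','side']]
print(bot.get_obs())
E
```

```text
scene {'fx': 546.9488060910854, 'fy': 546.9488060910854, 'cx': 276.12795706374214, 'cy': 209.97173939516645, 'origin': array([ 1.38893787, -0.11937691,  1.14817585]), 'attitude': array([36.1897075 ,  0.3277462 , 80.63481137])}
side {'fx': 431.32925414992724, 'fy': 431.32925414992724, 'cx': 288.7560488945216, 'cy': 206.97539930539372, 'origin': array([0.34388991, 0.7046953 , 0.90248544]), 'attitude': array([  41.96380254,    0.16981511, -160.1056441 ])}
wrist {'fx': 291.08614475537877, 'fy': 291.08614475537877, 'cx': 281.93669140483814, 'cy': 203.86390628961828, 'origin': array([0.55011014, 0.07105478, 0.37395687]), 'attitude': array([-1.63242961e+01,  7.93545264e-02,  9.54903173e-03])}
{'time': 0.15, 'q': array([2.54220620e-04, 5.00324205e+00, 1.00452759e+01, 9.50990079e+01,
       3.81403956e-04, 8.99985261e+01]), 'qd': array([-0.01549985, -0.02986154,  0.1675883 , -0.01934136, -0.04265112,
       -0.00071604]), 'joint_efforts': array([-3.04631758e-03, -5.20762289e+01,  4.65044117e+01,  1.38444663e-02,
       -2.16874664e-04, -1.82086734e-05]), 'ee_pos': array([5.49830713e-01, 4.33676676e-06, 2.30755389e-01]), 'tcp_rot': array([-1.79943026e+02, -3.82869392e-04,  9.00017277e+01]), 'wrist_force': array([ 0.41032469, -0.09089786,  0.30672384]), 'torque': array([ 0.01382766, -0.01509198, -0.02898214]), 'opening': 0.08535012113137624}
```

View pics/scene0.png

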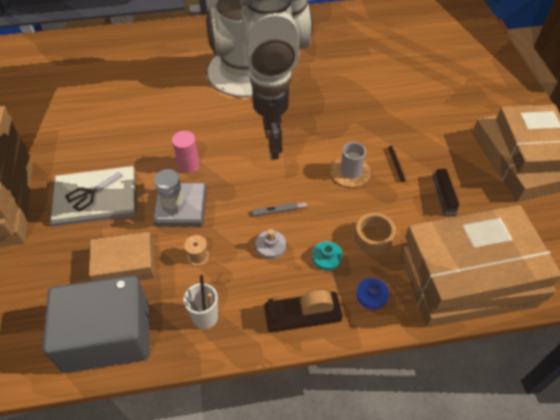

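View pics/side0.png

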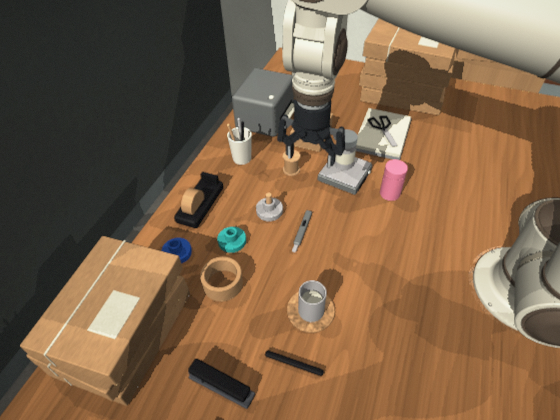

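Scene picture: the grey closed tin is on the scale at (168,187). The open tin is on the mat at (352,160), and the steel nested lids with the wooden knob are at (271,241). Look-alikes are the teal lid (327,255), the blue lid (373,293) and the pink tin (185,152). The grey steel lid with the wooden knob and the grey labelled tin on the scale fit the description. I'll confirm them in one enlarged crop.

```bash
cat >> h.py <<'E'
def tiles(items,out,w=66,h=75,s=4,cols=3):
    T=[]
    for f,u,v in items:
        im=cv2.imread(f'pics/{f}.png'); u0,v0=u-w//2,v-h//2
        t=cv2.resize(im[v0:v0+h,u0:u0+w],None,fx=s,fy=s,interpolation=cv2.INTER_CUBIC)
        for k in range(0,w,10): cv2.line(t,(k*s,0),(k*s,6),(0,0,255),1); cv2.putText(t,str(u0+k),(k*s,16),0,.3,(0,255,255),1)
        for k in range(0,h,10): cv2.line(t,(0,k*s),(6,k*s),(0,0,255),1); cv2.putText(t,str(v0+k),(8,k*s+3),0,.3,(0,255,255),1)
        T.append(t)
    cv2.imwrite(f'pics/{out}.png',np.vstack([np.hstack(T[i:i+cols]) for i in range(0,len(T),cols)]))
from scipy.spatial.transform import Rotation as Ro
def ray(c,u,v):
    R=Ro.from_euler('xyz',c['attitude'],degrees=True).as_matrix()
    return R@np.array([(u-c['cx'])/c['fx'],-(v-c['cy'])/c['fy'],-1])
def pix(c,P):
    R=Ro.from_euler('xyz',c['attitude'],degrees=True).as_matrix()
    p=(np.atleast_2d(P)-c['origin'])@R
    return np.c_[c['cx']-c['fx']*p[:,0]/p[:,2], c['cy']+c['fy']*p[:,1]/p[:,2]]
def onz(f,u,v,z):
    c=load(f); d=ray(c,u,v); return (c['origin']+d*(z-c['origin'][2])/d[2]).round(4)
E
python3 - <<'E'
from h import *
tiles([('scene0',352,165),('scene0',178,195),('scene0',271,241),('side0',312,304),('side0',345,160),('side0',268,207)],'t1')
E
```

```text
(no output)
```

View pics/t1.png

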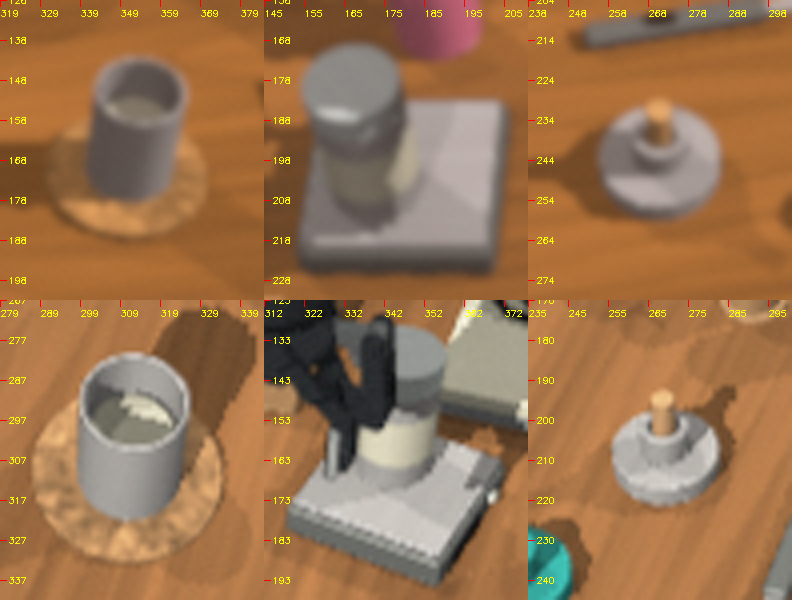

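View pics/wrist0.png

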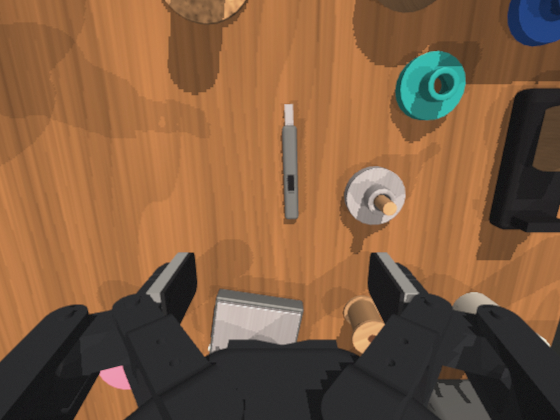

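Crops: the tin on the mat is open and grey, with its rim centred at scene (354,151) and side (312.5,292). The tin on the scale is closed and labelled, with its top centre at scene (167.4,177.7). The lids are steel with a wooden knob, top at scene (270.7,230.5), side (268.5,194.2) and wrist (389,208). These match the task.

```bash
python3 - <<'E'
from h import *
print('open',onz('scene0',354.1-.4,151.1-.4,.086),onz('side0',312.5-.4,292.3-.4,.086))
print('closed',onz('scene0',167.4-.4,177.7-.4,.135),onz('side0',346,137.5,.135))
print('knob',onz('scene0',270.4,230.1,.069),onz('side0',268.1,193.9,.069),onz('wrist0',389,208,.069))
print('skirt wrist l/r',onz('wrist0',347,195,.01),onz('wrist0',405,195,.01),onz('wrist0',376,168,.019),onz('wrist0',376,222,.019))
for u,v in [(205.2,183.2),(154.2,219),(202,219.7)]: print('scale',onz('scene0',u,v,.03))
for u,v in [(318.5,176.5),(356,188.5),(370,165.5)]: print('scaleside',onz('side0',u,v,.03))
for u,v in [(216,303),(302,310)]: print('scalewrist',onz('wrist0',u,v,.03))
for u,v in [(331,168),(370.7,168),(351,187)]: print('mat scene',onz('scene0',u,v,.006))
for u,v in [(287,307),(334.7,310),(311,332.5),(305,291.8)]: print('mat side',onz('side0',u,v,.006))
for u,v in [(289,105),(291,217),]: print('cutter',onz('wrist0',u,v,.012))
for u,v in [(185,172)]: print('pink',onz('scene0',u,v,.0))
for u,v in [(197,262)]: print('spool',onz('scene0',u,v,.0))
for u,v in [(401,180),(388,146)]: print('marker',onz('scene0',u,v,.01))
for u,v in [(358,240),(375,245)]: print('tape',onz('scene0',u,v,.03))
print('teal',onz('wrist0',432,85,.019))
E
```

```text
open [0.4658 0.232  0.086 ] [0.4645 0.2303 0.086 ]
closed [ 0.5168 -0.2473  0.135 ] [ 0.5191 -0.2433  0.135 ]
knob [ 0.6652 -0.0201  0.069 ] [ 0.6692 -0.0248  0.069 ] [ 0.667  -0.0229  0.069 ]
skirt wrist l/r [ 0.6336 -0.0236  0.01  ] [ 0.7084 -0.0235  0.01  ] [0.6649 0.013  0.019 ] [ 0.6713 -0.0573  0.019 ]
scale [ 0.4635 -0.1623  0.03  ]
scale [ 0.5574 -0.2985  0.03  ]
scale [ 0.5795 -0.1804  0.03  ]
scaleside [ 0.5725 -0.1733  0.03  ]
scaleside [ 0.4583 -0.1625  0.03  ]
scaleside [ 0.4423 -0.2699  0.03  ]
scalewrist [ 0.4595 -0.1711  0.03  ]
scalewrist [ 0.5773 -0.1821  0.03  ]
mat scene [0.4479 0.1816 0.006 ]
mat scene [0.4661 0.2886 0.006 ]
mat scene [0.5218 0.2194 0.006 ]
mat side [0.5187 0.2415 0.006 ]
mat side [0.4128 0.2115 0.006 ]
mat side [0.4471 0.2825 0.006 ]
mat side [0.4922 0.1893 0.006 ]
cutter [0.5579 0.0864 0.012 ]
cutter [ 0.5615 -0.0529  0.012 ]
pink [ 0.3899 -0.2147  0.    ]
spool [ 0.6817 -0.2046  0.    ]
marker [0.5239 0.3561 0.01  ]
marker [0.3986 0.3566 0.01  ]
tape [0.7033 0.1891 0.03  ]
tape [0.7241 0.226  0.03  ]
teal [0.7198 0.1077 0.019 ]
```

{"op": "arm_command", "data": {
  "increments": [
    [-1, -4.9, -0.64, 0, 0, 0, 0],
    [-1, -4.9, -0.64, 0, 0, 0, 0],
    [-1, -4.9, -0.64, 0, 0, 0, 0],
    [-1, -4.9, -0.64, 0, 0, 0, 0],
    [-1, -4.9, -0.64, 0, 0, 0, 0],
    [-1, 0, 0, 0, 0, 0, 0],
    [-1, 0, 0, 0, 0, 0, 0]
  ],
  "grip_force": 45
}}

```text
time: 1.02
ee_pos: [0.5179, -0.2449, 0.231]
tcp_rot: [-180.0, -0.0, 90.0]
wrist_force: [-0.1, 0.5, -0.1]
opening: 0.0857
```

```bash
python3 - <<'E'
from h import *
snap('wrist','w1');snap('side','s1')
a=cv2.imread('pics/w1.png')
cv2.imwrite('pics/w1b.png',a)
o=bot.get_obs();print(o['ee_pos'],o['tcp_rot'],o['time'])
for n in['w1','s1']:
  c=load(n); print(n,pix(c,[[.518,-.245,.135],[.518,-.245,.03],[.512,-.231,.03]]).round(1))
E
```

```text
[ 0.51819062 -0.2441226   0.23127151] [-1.79996696e+02 -1.19668917e-02  9.00588879e+01] 1.125
w1 [[282.  205.1]
 [282.1 180.3]
 [277.  168.8]]
s1 [[346.5 137.2]
 [343.1 165. ]
 [343.9 168.5]]
```

View pics/w1.png

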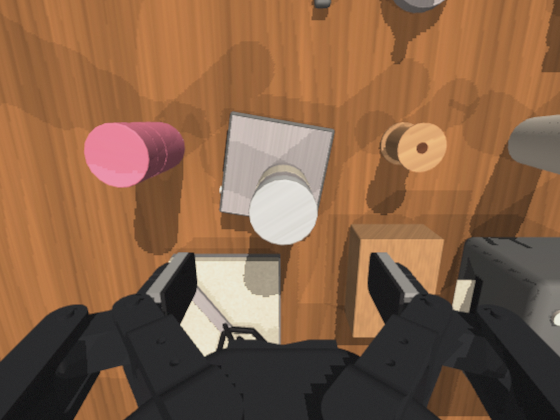

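Wrist view: the tin top is centred at (283,210), about 4 mm beyond the predicted point in -y. The scale corners are at (231,113), (334,131) and (220,212). The pink tin at (120,155) is clear of the jaws. I'll correct 4 mm, descend and grip.

{"op": "arm_command", "data": {
  "increments": [
    [-1, -0.4, 0.1, 4, 0, 0, 0],
    [-1, 0, 0, 4, 0, 0, 0],
    [-1, 0, 0, 3.5, 0, 0, 0],
    [-1, 0, 0, 3, 0, 0, 0],
    [0, 0, 0, 0, 0, 0, 0],
    [1, 0, 0, 0, 0, 0, 0],
    [1, 0, 0, 0, 0, 0, 0],
    [1, 0, 0, 0, 0, 0, 0],
    [1, 0, 0, 0, 0, 0, 0],
    [1, 0, 0, 0, 0, 0, 0]
  ],
  "grip_force": 45
}}

```text
time: 2.38
ee_pos: [0.5193, -0.2492, 0.087]
tcp_rot: [179.9, 0.0, 90.0]
wrist_force: [-0.9, 0.3, 2.8]
opening: 0.0591
```

```bash
python3 - <<'E'
from h import *
P=[onz('w1',u,v,.03) for u,v in [(231,113),(334,131),(220,212)]];print(P,(P[1]+P[2])/2)
E
```

```text
[array([ 0.4604, -0.1676,  0.03  ]), array([ 0.5777, -0.1874,  0.03  ]), array([ 0.4409, -0.2851,  0.03  ])] [ 0.5093  -0.23625  0.03   ]
```

{"op": "arm_command", "data": {
  "increments": [
    [1, 0, 0, -1, 0, 0, 0],
    [1, 0, 0, -3, 0, 0, 0],
    [1, 0, 0, -4, 0, 0, 0],
    [1, 0, 0, -4, 0, 0, 0],
    [1, 0, 0, 0, 0, 0, 0]
  ]
}}

```text
time: 3.0
ee_pos: [0.5201, -0.2496, 0.2097]
tcp_rot: [179.7, 0.1, 90.0]
wrist_force: [0.7, -0.0, -3.7]
opening: 0.0588
```

{"op": "arm_command", "data": {
  "increments": [
    [1, 2.5, -1.5, 0, 0, 0, 0],
    [1, 4, -2.4, 0, 0, 0, 0],
    [1, 4, -2.4, 0, 0, 0, 0],
    [1, 4, -2.4, 0, 0, 0, 0],
    [1, 4, -2.4, 0, 0, 0, 0],
    [1, 4, -2.4, 0, 0, 0, 0],
    [1, 2.4, -1.4, 0, 0, 0, 0],
    [1, 0, 0, 0, 0, 0, 0]
  ]
}}

```text
time: 4.0
ee_pos: [0.3689, 0.0012, 0.2052]
tcp_rot: [-179.9, -0.0, 90.1]
wrist_force: [-0.3, -0.0, -4.3]
opening: 0.0586
```

```bash
python3 - <<'E'
from h import *
snap('scene','c2');snap('side','s2');snap('wrist','w2');o=bot.get_obs();print(o['ee_pos'],o['wrist_force'],o['opening'],o['time'])
a=[cv2.resize(cv2.imread(f'pics/{n}.png'),(390,292)) for n in['c2','s2','w2']]
tiles([('c2',178,200),('s2',345,170),('c2',260,130),('s2',400,240)],'t2',w=100,h=75,s=4,cols=2)
E
```

```text
[ 3.70012128e-01 -2.97933978e-04  2.05486289e-01] [ 0.1660114  -0.78643443 -5.12781354] 0.05899007746347006 4.15
```

View pics/t2.png

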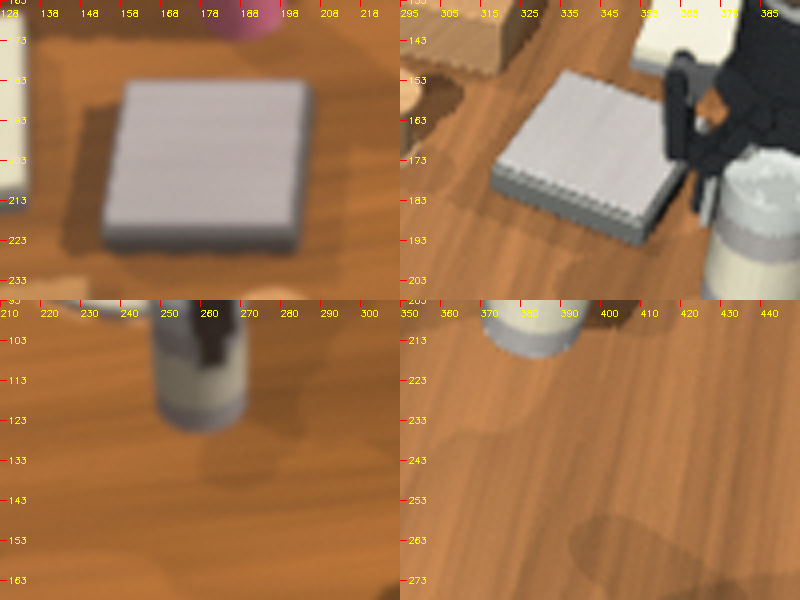

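Crops: the closed tin is held upright and the scale is bare. Its scene corners are (159.8,183.5), (205.3,183.3), (202,219) and (154.3,219). The spare spot is free.

{"op": "arm_command", "data": {
  "increments": [
    [1, 0, 0, 4, 0, 0, 0],
    [1, 0, 0, 4, 0, 0, 0],
    [1, 0, 0, 4, 0, 0, 0],
    [1, 0, 0, 2.2, 0, 0, 0],
    [1, 0, 0, 0.3, 0, 0, 0],
    [1, 0, 0, 0.2, 0, 0, 0],
    [1, 0, 0, 0.1, 0, 0, 0],
    [1, 0, 0, 0, 0, 0, 0]
  ]
}}

```text
time: 5.15
ee_pos: [0.3704, -0.0, 0.0589]
tcp_rot: [179.9, 0.0, 90.0]
wrist_force: [-0.3, -0.0, -4.4]
opening: 0.0591
```

```bash
python3 - <<'E'
from h import *
P=np.array([onz('c2',u-.4,v-.4,.03) for u,v in [(159.75,183.5),(205.3,183.3),(202,219),(154.3,219)]]);print(P,P.mean(0))
P=[onz('s2',u-.4,v-.4,.03) for u,v in [(336.5,150.5),(318.5,174.5),(355.8,189)]];print(P, 'c from diag',(P[0]+P[2])/2)
E
```

```text
[[ 0.443  -0.2813  0.03  ]
 [ 0.4624 -0.163   0.03  ]
 [ 0.576  -0.1811  0.03  ]
 [ 0.556  -0.2992  0.03  ]] [ 0.50935 -0.23115  0.03   ]
[array([ 0.5561, -0.3034,  0.03  ]), array([ 0.5766, -0.1825,  0.03  ]), array([ 0.4598, -0.1615,  0.03  ])] c from diag [ 0.50795 -0.23245  0.03   ]
```

{"op": "arm_command", "data": {
  "increments": [
    [1, 0, 0, 0.1, 0, 0, 0],
    [1, 0, 0, 0.1, 0, 0, 0],
    [1, 0, 0, 0, 0, 0, 0]
  ]
}}

```text
time: 5.52
ee_pos: [0.3702, 0.0, 0.057]
tcp_rot: [180.0, 0.0, 90.0]
wrist_force: [-3.3, -0.1, 6.0]
opening: 0.0587
```

Contact felt (force went from -4 to +6 N). I'll release, rise and go to the open tin.

{"op": "arm_command", "data": {
  "increments": [
    [0, 0, 0, 0, 0, 0, 0],
    [-1, 0, 0, 0, 0, 0, 0],
    [-1, 0, 0, 0, 0, 0, 0],
    [-1, 0, 0, -1, 0, 0, 0],
    [-1, 0, 0, -4, 0, 0, 0],
    [-1, 0, 0, -5, 0, 0, 0],
    [-1, 0, 0, -5, 0, 0, 0]
  ]
}}

```text
time: 6.4
ee_pos: [0.3698, -0.0, 0.2085]
tcp_rot: [180.0, -0.0, 90.0]
wrist_force: [-0.0, -0.5, 0.1]
opening: 0.0851
```

{"op": "arm_command", "data": {
  "increments": [
    [-1, 4.6, 1.9, 0, 0, 0, 0],
    [-1, 4.6, 1.9, 0, 0, 0, 0],
    [-1, 4.6, 1.9, 0, 0, 0, 0],
    [-1, 4.6, 1.9, 0, 0, 0, 0],
    [-1, 4.7, 1.9, 0, 0, 0, 0],
    [-1, 0, 0, 0, 0, 0, 0],
    [-1, 0, 0, 0, 0, 0, 0]
  ]
}}

```text
time: 7.28
ee_pos: [0.4648, 0.2308, 0.2065]
tcp_rot: [-180.0, 0.0, 90.0]
wrist_force: [-0.3, -0.6, 0.0]
opening: 0.0852
```

```bash
python3 - <<'E'
from h import *
snap('wrist','w3');snap('side','s3')
o=bot.get_obs();print(o['ee_pos'],o['tcp_rot'],o['time'])
c=load('w3'); print(pix(c,[[.465,.231,.086]]).round(1))
a=np.hstack([cv2.imread('pics/w3.png')[:330,130:530],cv2.resize(cv2.imread('pics/s3.png')[120:285,300:500],None,fx=2,fy=2)])
cv2.imwrite('pics/t3.png',a)
E
```

```text
[0.46486054 0.23022444 0.20681275] [ 1.79973705e+02 -4.91136101e-03  8.99545920e+01] 7.375
[[282.1 197.3]]
```

View pics/t3.png

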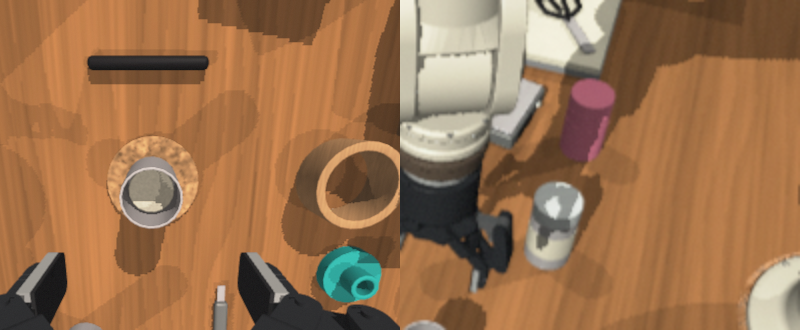

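Wrist: the open tin rim is centred at (281.5,196.5), within 1 px of the prediction. The mat spans u 237 to 329 with its top edge at v 135. The closed tin stands upright at the spare spot. Descending and gripping.

{"op": "arm_command", "data": {
  "increments": [
    [-1, 0, 0, 5, 0, 0, 0],
    [-1, 0, 0, 5, 0, 0, 0],
    [-1, 0, 0, 4, 0, 0, 0],
    [-1, 0, 0, 2, 0, 0, 0],
    [0, 0, 0, 0, 0, 0, 0],
    [1, 0, 0, 0, 0, 0, 0],
    [1, 0, 0, 0, 0, 0, 0],
    [1, 0, 0, 0, 0, 0, 0],
    [1, 0, 0, 0, 0, 0, 0],
    [1, 0, 0, 0, 0, 0, 0]
  ],
  "grip_force": 45
}}

```text
time: 8.62
ee_pos: [0.4656, 0.2311, 0.0474]
tcp_rot: [179.9, -0.0, 90.0]
wrist_force: [-1.7, -1.6, 6.4]
opening: 0.0599
```

```bash
python3 - <<'E'
from h import *
for u,v in [(283,181),(283,135),(283,227),(237,181),(329,181)]: print(onz('w3',u,v,.006))
o=bot.get_obs();print(o['ee_pos'],o['wrist_force'],o['opening'])
P=np.array([onz('scene0',u,v,.006) for u,v in[(331,168),(370.7,168),(351,187)]]+[onz('side0',u,v,.006) for u,v in[(287,307),(334.7,310),(311,332.5),(305,291.8)]])
P=np.r_[P,[onz('w3',u,v,.006) for u,v in[(283,135),(237,181),(329,181)]]]
from scipy.optimize import least_squares
print(least_squares(lambda c:np.hypot(P[:,0]-c[0],P[:,1]-c[1])-.055,[.465,.23],loss='soft_l1',f_scale=.003))
E
```

```text
[0.4661 0.2298 0.006 ]
[0.466  0.2837 0.006 ]
[0.4662 0.1708 0.006 ]
[0.4108 0.2298 0.006 ]
[0.5214 0.2299 0.006 ]
[0.46555434 0.23114365 0.04739479] [-1.66435929 -1.57949795  6.42013766] 0.059898104719923566
     message: `gtol` termination condition is satisfied.
     success: True
      status: 1
         fun: [-1.417e-03  1.430e-03  2.624e-03 -1.096e-03  1.712e-03
               -1.376e-03 -4.551e-03 -3.471e-03 -1.390e-04  8.366e-04]
           x: [ 4.656e-01  2.322e-01]
        cost: 2.0194224977759983e-05
         jac: [[ 2.842e-01  8.116e-01]
               [-7.452e-03 -8.576e-01]
               ...
               [ 9.975e-01  4.317e-02]
               [-9.446e-01  3.847e-02]]
        grad: [-4.224e-10 -5.910e-10]
  optimality: 5.909659352825445e-10
 active_mask: [ 0.000e+00  0.000e+00]
        nfev: 5
        njev: 5
```

{"op": "arm_command", "data": {
  "increments": [
    [1, 0, 0, -1, 0, 0, 0],
    [1, 0, 0, -4, 0, 0, 0],
    [1, 0, 0, -5, 0, 0, 0],
    [1, 0, 0, -5, 0, 0, 0],
    [1, 0, 0, 0, 0, 0, 0]
  ]
}}

```text
time: 9.25
ee_pos: [0.4663, 0.2318, 0.2007]
tcp_rot: [179.7, -0.2, 90.0]
wrist_force: [0.9, 0.3, -3.8]
opening: 0.06
```

{"op": "arm_command", "data": {
  "increments": [
    [1, -3, 0.44, 0, 0, 0, 0],
    [1, -5, 0.44, 0, 0, 0, 0],
    [1, -5, 0.44, 0, 0, 0, 0],
    [1, -5, 0.44, 0, 0, 0, 0],
    [1, -5, 0.44, 0, 0, 0, 0],
    [1, -5, 0.44, 0, 0, 0, 0],
    [1, -5, 0.44, 0, 0, 0, 0],
    [1, -5, 0.44, 0, 0, 0, 0],
    [1, -5, 0.44, 0, 0, 0, 0],
    [1, -3.4, 0.44, 0, 0, 0, 0]
  ]
}}

```text
time: 10.5
ee_pos: [0.5084, -0.2349, 0.1948]
tcp_rot: [-179.9, -0.0, 89.9]
wrist_force: [1.1, -0.5, -3.4]
opening: 0.0597
```

{"op": "arm_command", "data": {
  "increments": [
    [1, 0, 0, 3, 0, 0, 0],
    [1, 0, 0, 4, 0, 0, 0],
    [1, 0, 0, 3.5, 0, 0, 0],
    [1, 0, 0, 1.5, 0, 0, 0],
    [1, 0, 0, 0.4, 0, 0, 0],
    [1, 0, 0, 0, 0, 0, 0],
    [1, 0, 0, 0, 0, 0, 0]
  ]
}}

```text
time: 11.38
ee_pos: [0.5097, -0.2332, 0.0736]
tcp_rot: [179.9, 0.0, 90.0]
wrist_force: [0.7, -0.5, -2.9]
opening: 0.0598
```

{"op": "arm_command", "data": {
  "increments": [
    [1, 0, 0, 0.1, 0, 0, 0],
    [1, 0, 0, 0.1, 0, 0, 0],
    [1, 0, 0, 0.1, 0, 0, 0],
    [1, 0, 0, 0, 0, 0, 0]
  ]
}}

```text
time: 11.88
ee_pos: [0.5093, -0.2332, 0.0714]
tcp_rot: [179.9, 0.1, 90.0]
wrist_force: [-5.1, 1.6, 11.0]
opening: 0.0597
```

Contact at 11 N. I'll release, then go to the closed tin at the spare spot.

{"op": "arm_command", "data": {
  "increments": [
    [0, 0, 0, 0, 0, 0, 0],
    [-1, 0, 0, 0, 0, 0, 0],
    [-1, 0, 0, 0, 0, 0, 0],
    [-1, 0, 0, -1, 0, 0, 0],
    [-1, 0, 0, -4, 0, 0, 0],
    [-1, 0, 0, -4, 0, 0, 0],
    [-1, 0, 0, -5, 0, 0, 0]
  ]
}}

```text
time: 12.75
ee_pos: [0.5086, -0.2329, 0.2107]
tcp_rot: [-180.0, -0.0, 90.0]
wrist_force: [0.6, -0.4, 0.5]
opening: 0.0851
```

{"op": "arm_command", "data": {
  "increments": [
    [-1, 4.6, -2.8, 0, 0, 0, 0],
    [-1, 4.6, -2.8, 0, 0, 0, 0],
    [-1, 4.7, -2.8, 0, 0, 0, 0],
    [-1, 4.7, -2.8, 0, 0, 0, 0],
    [-1, 4.7, -2.7, 0, 0, 0, 0],
    [-1, 0, 0, 0, 0, 0, 0]
  ]
}}

```text
time: 13.5
ee_pos: [0.3689, 0.0022, 0.2105]
tcp_rot: [179.9, -0.0, 90.2]
wrist_force: [0.9, -0.1, 1.2]
opening: 0.0859
```

{"op": "arm_command", "data": {
  "increments": [
    [-1, 0, 0, 5, 0, 0, 0],
    [-1, 0, 0, 5, 0, 0, 0],
    [-1, 0, 0, 3, 0, 0, 0],
    [-1, 0, 0, 2, 0, 0, 0],
    [0, 0, 0, 0, 0, 0, 0],
    [1, 0, 0, 0, 0, 0, 0],
    [1, 0, 0, 0, 0, 0, 0],
    [1, 0, 0, 0, 0, 0, 0],
    [1, 0, 0, 0, 0, 0, 0],
    [1, 0, 0, 0, 0, 0, 0]
  ]
}}

```text
time: 14.75
ee_pos: [0.3705, -0.0001, 0.0601]
tcp_rot: [179.9, 0.0, 90.0]
wrist_force: [-0.6, -1.6, 5.6]
opening: 0.0592
```

{"op": "arm_command", "data": {
  "increments": [
    [1, 0, 0, -1, 0, 0, 0],
    [1, 0, 0, -4, 0, 0, 0],
    [1, 0, 0, -4, 0, 0, 0],
    [1, 0, 0, -4, 0, 0, 0],
    [1, 0, 0, 0, 0, 0, 0]
  ]
}}

```text
time: 15.38
ee_pos: [0.3711, 0.0001, 0.192]
tcp_rot: [179.8, -0.0, 90.0]
wrist_force: [-0.4, -0.1, -5.3]
opening: 0.0589
```

{"op": "arm_command", "data": {
  "increments": [
    [1, 3, 1.2, 0, 0, 0, 0],
    [1, 4, 1.7, 0, 0, 0, 0],
    [1, 4, 1.7, 0, 0, 0, 0],
    [1, 4, 1.7, 0, 0, 0, 0],
    [1, 4, 1.7, 0, 0, 0, 0],
    [1, 4, 1.6, 0, 0, 0, 0],
    [1, 0, 0, 0, 0, 0, 0],
    [1, 0, 0, 0, 0, 0, 0]
  ]
}}

```text
time: 16.38
ee_pos: [0.4653, 0.2297, 0.1879]
tcp_rot: [-179.9, 0.1, 90.0]
wrist_force: [0.5, 0.0, -3.2]
opening: 0.0587
```

{"op": "arm_command", "data": {
  "increments": [
    [1, 0, 0, 3, 0, 0, 0],
    [1, 0, 0, 4, 0, 0, 0],
    [1, 0, 0, 3, 0, 0, 0],
    [1, 0, 0, 1.8, 0, 0, 0],
    [1, 0, 0, 0.3, 0, 0, 0],
    [1, 0, 0, 0, 0, 0, 0],
    [1, 0, 0, 0.1, 0, 0, 0],
    [1, 0, 0, 0, 0, 0, 0]
  ]
}}

```text
time: 17.38
ee_pos: [0.4663, 0.2302, 0.068]
tcp_rot: [179.9, -0.0, 90.0]
wrist_force: [-0.4, 0.1, -4.4]
opening: 0.0593
```

{"op": "arm_command", "data": {
  "increments": [
    [1, 0, 0, 0.1, 0, 0, 0],
    [1, 0, 0, 0.1, 0, 0, 0],
    [1, 0, 0, 0.1, 0, 0, 0],
    [1, 0, 0, 0, 0, 0, 0]
  ]
}}

```text
time: 17.88
ee_pos: [0.4662, 0.2303, 0.0662]
tcp_rot: [179.9, -0.1, 90.0]
wrist_force: [-5.2, -2.1, 11.7]
opening: 0.0585
```

{"op": "arm_command", "data": {
  "increments": [
    [0, 0, 0, 0, 0, 0, 0],
    [-1, 0, 0, 0, 0, 0, 0],
    [-1, 0, 0, 0, 0, 0, 0],
    [-1, 0, 0, -1, 0, 0, 0],
    [-1, 0, 0, -4, 0, 0, 0],
    [-1, 0, 0, -5, 0, 0, 0],
    [-1, 0, 0, -5, 0, 0, 0]
  ]
}}

```text
time: 18.75
ee_pos: [0.4658, 0.2299, 0.2164]
tcp_rot: [180.0, -0.0, 90.0]
wrist_force: [0.7, -0.0, -0.2]
opening: 0.0855
```

{"op": "arm_command", "data": {
  "increments": [
    [-1, -3.6, 2.9, 0, 0, 0, 0],
    [-1, -3.6, 2.9, 0, 0, 0, 0],
    [-1, -3.6, 2.9, 0, 0, 0, 0],
    [-1, -3.6, 2.9, 0, 0, 0, 0],
    [-1, -3.6, 2.9, 0, 0, 0, 0],
    [-1, -3.6, 2.8, 0, 0, 0, 0],
    [-1, -3.7, 2.8, 0, 0, 0, 0],
    [-1, 0, 0, 0, 0, 0, 0],
    [-1, 0, 0, 0, 0, 0, 0]
  ]
}}

```text
time: 19.88
ee_pos: [0.6669, -0.0229, 0.2144]
tcp_rot: [-180.0, -0.0, 90.0]
wrist_force: [-1.2, -0.2, 0.0]
opening: 0.0853
```

```bash
python3 - <<'E'
from h import *
snap('wrist','w4');snap('side','s4')
o=bot.get_obs();print(o['ee_pos'],o['tcp_rot'],o['time'])
c=load('w4'); print(pix(c,[[.667,-.023,.069]]).round(1))
a=np.hstack([cv2.imread('pics/w4.png')[:330,150:550],cv2.resize(cv2.imread('pics/s4.png')[130:350,250:516],None,fx=1.5,fy=1.5)])
cv2.imwrite('pics/t4.png',a)
E
```

```text
[ 0.66665558 -0.0221914   0.21488251] [ 1.79974888e+02 -5.50670837e-03  9.00498580e+01] 19.975
[[282.  191.3]]
```

View pics/t4.png

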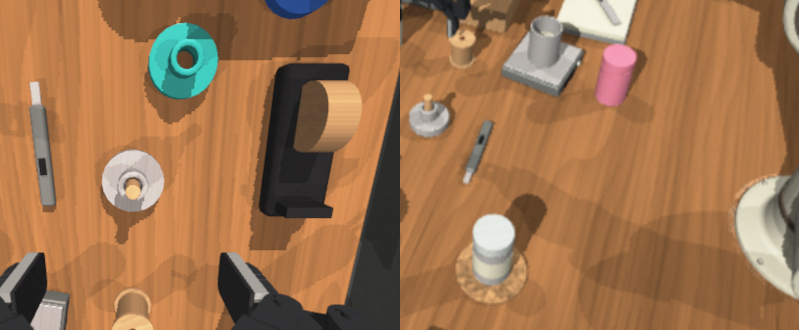

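Wrist: the knob top is at (283,190), 1 mm from the prediction. Side crop: the closed tin is upright in the middle of the mat and the open tin is upright in the middle of the scale. Descending onto the knob, staying above the collar top (43 mm).

{"op": "arm_command", "data": {
  "increments": [
    [0, 0.1, 0.1, 4, 0, 0, 0],
    [0, 0, 0, 4, 0, 0, 0],
    [0, 0, 0, 4, 0, 0, 0],
    [0, 0, 0, 3, 0, 0, 0],
    [0, 0, 0, 1.2, 0, 0, 0],
    [0, 0, 0, 0.4, 0, 0, 0],
    [0.3, 0, 0, 0, 0, 0, 0],
    [1, 0, 0, 0, 0, 0, 0],
    [1, 0, 0, 0, 0, 0, 0],
    [1, 0, 0, 0, 0, 0, 0]
  ],
  "grip_force": 60
}}

```text
time: 21.22
ee_pos: [0.6686, -0.022, 0.0497]
tcp_rot: [179.9, -0.0, 90.0]
wrist_force: [-2.8, -0.1, 7.0]
opening: 0.0132
```

{"op": "arm_command", "data": {
  "increments": [
    [1, 0, 0, 0, 0, 0, 0],
    [1, 0, 0, 0, 0, 0, 0]
  ]
}}

```text
time: 21.48
ee_pos: [0.6686, -0.022, 0.0497]
tcp_rot: [179.9, -0.0, 90.0]
wrist_force: [-0.9, 0.8, 5.6]
opening: 0.0137
```

{"op": "arm_command", "data": {
  "increments": [
    [1, 0, 0, -0.5, 0, 0, 0],
    [1, 0, 0, -2, 0, 0, 0],
    [1, 0, 0, -4, 0, 0, 0],
    [1, 0, 0, -4, 0, 0, 0],
    [1, 0, 0, -4, 0, 0, 0],
    [1, 0, 0, -3.5, 0, 0, 0],
    [1, 0, 0, 0, 0, 0, 0]
  ]
}}

```text
time: 22.35
ee_pos: [0.669, -0.022, 0.2328]
tcp_rot: [179.6, 0.0, 90.0]
wrist_force: [-0.4, 0.0, -1.6]
opening: 0.0134
```

```bash
python3 - <<'E'
from h import *
snap('side','s5');snap('scene','c5')
o=bot.get_obs();print(o['ee_pos'],o['wrist_force'],o['opening'])
for n in['s5','c5']: 
  c=load(n); p=pix(c,[o['ee_pos'],[.5093,-.2332,.110]]); print(p)
a,b=[pix(load(n),[o['ee_pos']-[0,0,.03]])[0].astype(int) for n in('s5','c5')]
tiles([('s5',*a),('c5',*b),('s5',345,165),('c5',178,195)],'t5',w=98,h=73,s=4,cols=2)
E
```

```text
[ 0.66808667 -0.02204856  0.22841199] [-0.7860127   1.34789393 -3.50757107] 0.013942571609536675
[[265.5400229  148.74676604]
 [347.61301281 147.38004304]]
[[268.65506317 189.5936374 ]
 [174.3315385  180.7345958 ]]
```

View pics/t5.png

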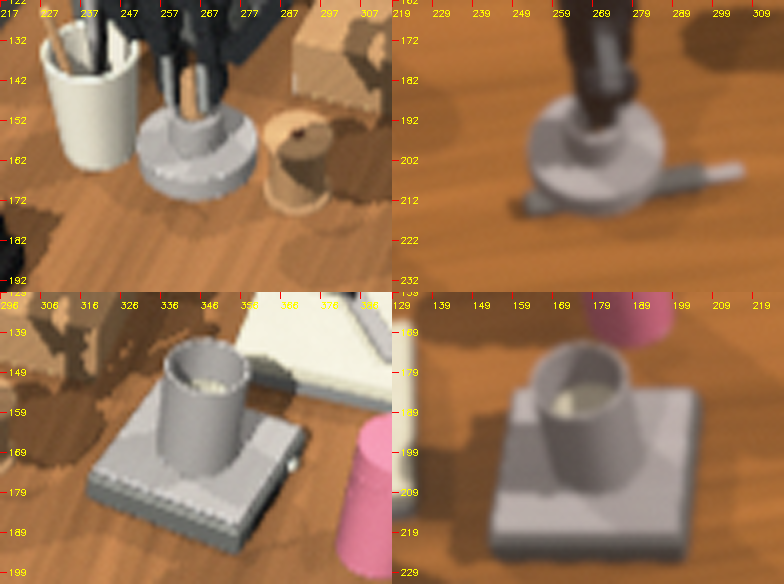

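Crops: both lids hang level and clear, held by the knob. The tin is upright on the scale, rim centre at side (347,147) and scene (176,179.5). Moving to hover above the tin.

{"op": "arm_command", "data": {
  "increments": [
    [1, -2.5, -2, 0, 0, 0, 0],
    [1, -4, -3, 0, 0, 0, 0],
    [1, -4, -3, 0, 0, 0, 0],
    [1, -4, -3, 0, 0, 0, 0],
    [1, -4, -3, 0, 0, 0, 0],
    [1, -2.6, -1.9, 0, 0, 0, 0],
    [1, 0, 0, 2, 0, 0, 0],
    [1, 0, 0, 2.5, 0, 0, 0],
    [1, 0, 0, 0, 0, 0, 0],
    [1, 0, 0, 0, 0, 0, 0]
  ]
}}

```text
time: 23.7
ee_pos: [0.5089, -0.2328, 0.1835]
tcp_rot: [-180.0, -0.0, 90.0]
wrist_force: [1.4, -0.2, -0.0]
opening: 0.0138
```

```bash
python3 - <<'E'
from h import *
print(onz('s5',347.1,146.9,.11),onz('c5',175.9,179.3,.11))
snap('side','s6');snap('scene','c6')
o=bot.get_obs();print(o['ee_pos'],o['wrist_force'],o['opening'])
tiles([('s6',345,150),('c6',178,185)],'t6',w=66,h=90,s=6,cols=2)
E
```

```text
[ 0.5112 -0.2347  0.11  ] [ 0.5054 -0.2292  0.11  ]
[ 0.50932555 -0.23299445  0.18419511] [-0.13966763 -0.96923331 -1.97160204] 0.013393001061845886
```

View pics/t6.png

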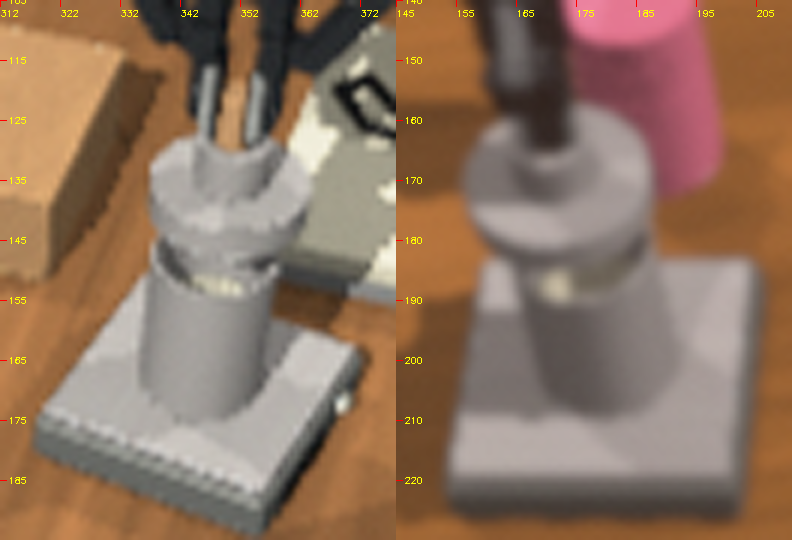

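Crop: the lid hangs level just above the tin mouth in both views. I'll check sideways alignment numerically: side lid u = 312+231/6, rim u = 312+215/6.

```bash
python3 - <<'E'
from h import *
x,y=.5093,-.2330
for n,u0 in[('s6',312),('c6',145)]:
  c=load(n)
  for z,r in[(.145,.037),(.110,.030),(.03,.03)]:
    t=np.linspace(0,6.28,90);p=pix(c,np.c_[x+r*np.cos(t),y+r*np.sin(t),0*t+z]); print(n,z,'tile x range',((p[:,0].min()-u0)*6+3).round(1)+(396 if n=='c6' else 0),((p[:,0].max()-u0)*6+3).round(1)+(396 if n=='c6' else 0), 'vmax',((p[:,1].max()-(105 if n=='s6' else 140))*6+3).round(1))
E
```

```text
s6 0.145 tile x range 143.4 305.1 vmax 251.1
s6 0.11 tile x range 152.5 280.8 vmax 299.8
s6 0.03 tile x range 139.6 261.8 vmax 425.0
c6 0.145 tile x range 468.7 654.7 vmax 263.9
c6 0.11 tile x range 501.6 649.2 vmax 305.0
c6 0.03 tile x range 534.1 674.9 vmax 422.2
```

The knob (inner lid) projects exactly where it should. The outer lid has only shifted within its 2.5 mm play. Lowering.

{"op": "arm_command", "data": {
  "increments": [
    [1, 0.05, 0, 1, 0, 0, 0],
    [1, 0, 0, 1, 0, 0, 0],
    [1, 0, 0, 0.5, 0, 0, 0],
    [1, 0, 0, 0.4, 0, 0, 0],
    [1, 0, 0, 0.2, 0, 0, 0],
    [1, 0, 0, 0.2, 0, 0, 0],
    [1, 0, 0, 0, 0, 0, 0],
    [1, 0, 0, 0, 0, 0, 0]
  ]
}}

```text
time: 24.8
ee_pos: [0.5091, -0.2325, 0.1505]
tcp_rot: [180.0, 0.0, 90.0]
wrist_force: [0.3, 0.4, -1.9]
opening: 0.0135
```

{"op": "arm_command", "data": {
  "increments": [
    [1, 0, 0, 0.1, 0, 0, 0],
    [1, 0, 0, 0.1, 0, 0, 0],
    [1, 0, 0, 0, 0, 0, 0],
    [1, 0, 0, 0, 0, 0, 0]
  ]
}}

```text
time: 25.3
ee_pos: [0.509, -0.2325, 0.1483]
tcp_rot: [-180.0, 0.0, 90.0]
wrist_force: [-1.0, -0.4, -2.2]
opening: 0.0136
```

{"op": "arm_command", "data": {
  "increments": [
    [1, 0, 0, 0.1, 0, 0, 0],
    [1, 0, 0, 0, 0, 0, 0],
    [1, 0, 0, 0, 0, 0, 0]
  ]
}}

```text
time: 25.68
ee_pos: [0.5091, -0.2325, 0.1477]
tcp_rot: [180.0, 0.0, 90.0]
wrist_force: [-1.7, -1.0, 4.2]
opening: 0.0135
```

Contact at TCP z 0.1477, exactly the seated height, with about 6 N of load. Releasing the knob slowly; next I'll look.

{"op": "arm_command", "data": {
  "increments": [
    [0.5, 0, 0, 0, 0, 0, 0],
    [0.2, 0, 0, 0, 0, 0, 0],
    [-0.2, 0, 0, 0, 0, 0, 0],
    [-0.4, 0, 0, 0, 0, 0, 0],
    [-0.4, 0, 0, 0, 0, 0, 0]
  ]
}}

```text
time: 26.3
ee_pos: [0.509, -0.2325, 0.1472]
tcp_rot: [-180.0, 0.0, 90.0]
wrist_force: [0.7, 0.1, -0.3]
opening: 0.0595
```

```bash
python3 - <<'E'
from h import *
snap('side','s7');snap('scene','c7')
o=bot.get_obs();print(o['ee_pos'],o['wrist_force'],o['opening'])
tiles([('s7',345,150),('c7',178,185)],'t7',w=66,h=90,s=6,cols=2)
E
```

```text
[ 0.50901647 -0.23248774  0.14728342] [-0.97352288 -0.82528775  0.71967768] 0.05941848256115832
```

View pics/t7.png

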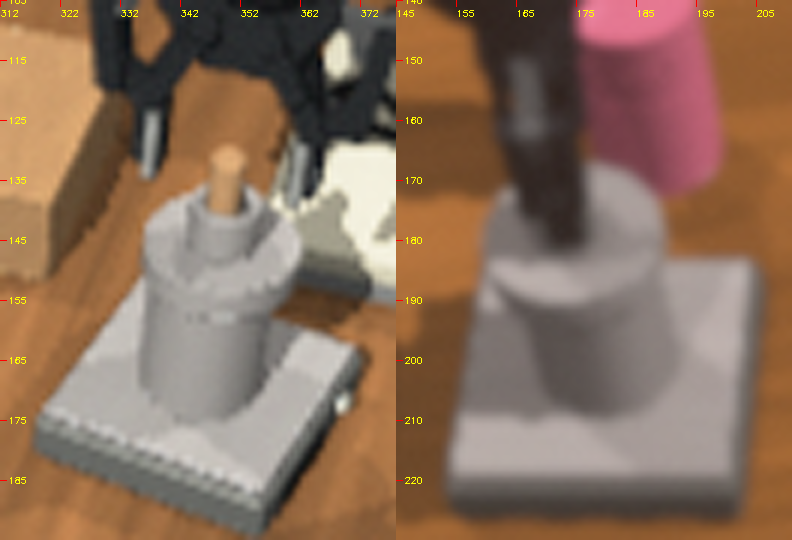

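Crop: the lids are seated level on the rim and the knob stands free at (229,190 tile). The collar is centred between the fingers, about 2 mm toward -x of the knob (play). I'll shift -2 mm in x, descend beside the collar and grip it.

{"op": "arm_command", "data": {
  "increments": [
    [-0.4, 0, -0.2, 0.5, 0, 0, 0],
    [-0.4, 0, 0, 1, 0, 0, 0],
    [-0.4, 0, 0, 0.8, 0, 0, 0],
    [-0.4, 0, 0, 0.5, 0, 0, 0],
    [-0.4, 0, 0, 0, 0, 0, 0],
    [-0.2, 0, 0, 0, 0, 0, 0],
    [0, 0, 0, 0, 0, 0, 0],
    [0.1, 0, 0, 0, 0, 0, 0],
    [0.15, 0, 0, 0, 0, 0, 0]
  ],
  "grip_force": 30
}}

```text
time: 27.52
ee_pos: [0.507, -0.2325, 0.1194]
tcp_rot: [180.0, 0.0, 90.0]
wrist_force: [-0.4, 0.2, -0.4]
opening: 0.0363
```

{"op": "arm_command", "data": {
  "increments": [
    [0.25, 0, 0, 0, 0, 0, 0],
    [0.4, 0, 0, 0, 0, 0, 0],
    [1, 0, 0, 0, 0, 0, 0],
    [1, 0, 0, 0, 0, 0, 0],
    [1, 0, 0, 0, 0, 0, 0]
  ],
  "grip_force": 40
}}

```text
time: 28.15
ee_pos: [0.5071, -0.2326, 0.1196]
tcp_rot: [180.0, 0.0, 90.0]
wrist_force: [-2.2, 0.6, 4.8]
opening: 0.0321
```

{"op": "arm_command", "data": {
  "increments": [
    [1, 0, 0, -0.2, 0, 0, 0],
    [1, 0, 0.1, -0.1, 0, 0, 0],
    [1, 0, 0.1, -0.1, 0, 0, 0],
    [1, 0, 0, 0, 0, 0, 0]
  ]
}}

```text
time: 28.65
ee_pos: [0.5091, -0.2325, 0.1232]
tcp_rot: [-180.0, -0.0, 90.0]
wrist_force: [-0.2, 0.4, -1.4]
opening: 0.0321
```

{"op": "arm_command", "data": {
  "increments": [
    [1, 0, 0, -1, 0, 0, 0],
    [1, 0, 0, -1.5, 0, 0, 0],
    [1, 0, 0, -1.5, 0, 0, 0],
    [1, 0, 0, -1.5, 0, 0, 0],
    [1, 0, 0, -1.5, 0, 0, 0],
    [1, 0, 0, -1.5, 0, 0, 0],
    [1, 0, 0, -1.5, 0, 0, 0],
    [1, 0, 0, -1.5, 0, 0, 0],
    [1, 0, 0, -1, 0, 0, 0],
    [1, 0, 0, 0, 0, 0, 0]
  ]
}}

```text
time: 29.9
ee_pos: [0.5093, -0.2326, 0.249]
tcp_rot: [179.9, 0.0, 90.0]
wrist_force: [0.5, -0.2, -0.7]
opening: 0.0321
```

```bash
python3 - <<'E'
from h import *
snap('side','s8');snap('scene','c8')
o=bot.get_obs();print(o['ee_pos'],o['tcp_rot'],o['wrist_force'],o['opening'],o['time'])
a=cv2.imread('pics/s8.png')[60:360,180:430]; b=cv2.imread('pics/c8.png')[90:290,120:420]
cv2.imwrite('pics/t8.png',np.hstack([cv2.resize(a,None,fx=1.6,fy=1.6),cv2.resize(b,(400,480))]))
E
```

```text
[ 0.50895669 -0.23248788  0.24784569] [-1.79968599e+02 -1.20109355e-02  9.00016241e+01] [ 1.29834954 -0.36997615 -0.6373781 ] 0.03189848004635107 30.0
```

View pics/t8.png

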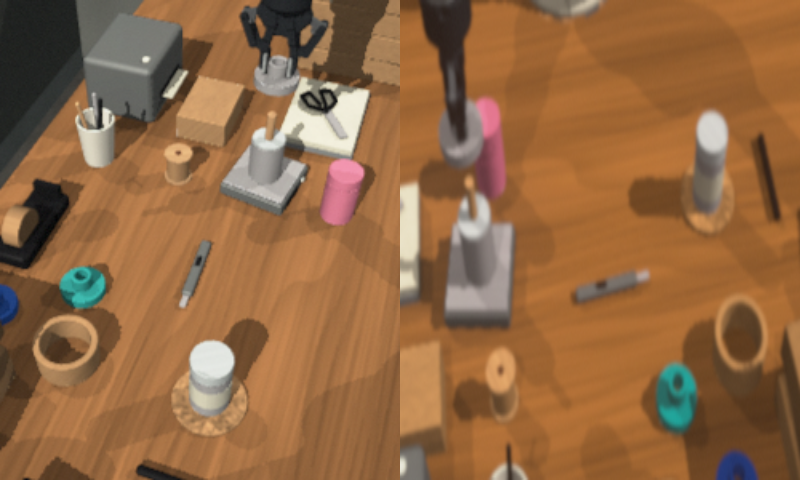

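Final view: the inner lid is seated on the tin on the scale with its knob upright. The outer lid is held level about 60 mm above it, the closed tin is on the mat, and the rest is unmoved. Handing in.

```bash
python3 -c "
from workcell import bot
print(bot.job_done()); o=bot.get_obs(); print(o['time'],o['ee_pos'],o['opening'])"
```

```text
the job is handed in; nothing more can be done
None
the job is handed in; nothing more can be done
```

The job is done and handed in at about 30 s. I swapped the two tins by way of the spare spot and seated the nested lids on the open tin by the knob. Then I gripped the outer lid alone by its collar and lifted it off.

**Last checks:**
- **Tins:** the pictures show both upright, each near the middle of its new place.
- **Seating:** contact came at the calculated seated height (TCP z 0.1477 m) under about 6 N, and only then did I let go of the knob.
- **Inner lid:** it stayed seated with its knob upright after the outer lid came off. The held weight read roughly 0.7–1.4 N, nearer the outer lid alone (0.9 N) than both lids (1.6 N).
- **Outer lid:** it is held level in the gripper, with its lower edge about 60 mm above the knob top.
- **Other items:** nothing else looks moved in the last side and scene pictures, though those crops leave out part of the bench.

**Small disagreements:**
- The side and scene cameras differed by up to about 6 mm on the tin's position, and I corrected for that using known positions.
- The finger opening read about 2 mm under the true size on the knob and the collar.

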